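Slide the lifter blade under a shaker plate and click it up

TASK

Slide the lifter's carriage all the way home so that its spatula blade goes under the loose aluminium plate, then pull the lever towards the carriage's push post by exactly three clicks, which you can feel, never as far as the fourth, so that the blade lifts the plate level off its rests. The lever springs back, so finish with the gripper still holding its crossbar at the third click and the plate held up on the blade alone; do not touch the plate, and leave the other things on the bench where they are.

Things in the scene. Friction and masses are not known exactly. Their poses are not given: they have to be found in the camera images.
- lifter: the plate lifter's fixed white bed, 170 mm (its x) by 400 mm (its y) by 12 mm high. Origin under its centre, z up. At its +y end stand two aluminium rests 18 mm high that carry the plate; at its -y end is the carriage, which slides along +y. The post stands at the -x side of the carriage
- carriage (a joint): travel of the carriage along the lifter's +y, in m: 0 is fully out, 0.100 is fully home against its stop, with the blade under the plate. It slides with about 3 N of friction and stays where it is left. It starts between 0 and 0.03
- push_post (a point): point on the carriage's upright steel post, for sliding the carriage: 16 mm across, 55 mm tall above the carriage's foot, which is itself 35 mm above the bench; the post's top is 90 mm above the bench. This point is on the post's axis, 65 mm above the bench and 88 mm from the lever's axle along the lifter's -x
- lever_axle (a point): centre of the lever's axle on the carriage, 105 mm above the bench; the axle lies along the lifter's y. The two uprights that carry it are 30 mm by 50 mm together (x, y) and 120 mm high
- lever (a joint): angle of the lever in rad: 0 is its rest, leaning 0.48 rad from vertical towards the lifter's +x (away from the post); grows as the crossbar is pulled towards -x; stop at 0.96. A notch every 0.16 rad: 0.16 first, 0.32 second, 0.48 third (lever upright). The blade rises 8 mm per click. A spring pulls the lever back to 0 whenever it is let go
- bar (a point): middle of the lever's crossbar, a black round bar along the lifter's y, 16 mm across and 80 mm long, 130 mm from the axle. A bar pinched from above, across its width, turns between the fingers as the lever swings
- handle: the lever's steel stem (10 mm) and crossbar together; its origin is on the axle. Half-way between notches the pull needed at the bar is highest (7 to 11 N), in each notch lowest (2 to 5 N): each click is one such rise and fall of about 5 N. Pinching the bar hard adds a few N of friction as it turns between the fingers
- blade: the steel spatula blade on the carriage, 80 mm wide (lifter's x) and 3 mm thick, reaching 194 mm along the lifter's +y from the axle. Lever at rest, its top is 27.5 mm above the bench, 2.5 mm below the plate. Its origin is below the axle, at bench height when the lever is at rest, and rises with it
- plate: the loose flat aluminium shaker plate to lift, 155 mm (x) by 115 mm (y), 4 mm thick with low edge strips to 14 mm, about 0.3 kg. Origin under its centre, z up; at the start 30 mm above the bench on the two rests, about 105 mm from the bed's centre along the lifter's +y
- block: a bystander: white plastic block with six dark holes, 75 x 95 x 60 mm, origin under its centre, z up
- vial: a bystander: small amber jar, 28 mm across, 55 mm tall, origin under its centre, z up
- cap: a bystander: red bottle cap with a nozzle, 48 mm across, 30 mm tall, origin under its centre, z up
- tube_rack: a bystander: three-tier aluminium tube rack, 110 x 150 x 85 mm, origin under its centre, z up
- low_rack: a bystander: low aluminium rack, 130 x 170 x 50 mm, origin under its centre, z up
- bottle: a bystander: glass bottle, 66 mm across, 150 mm tall, origin under its centre, z up
There are look-alikes about, which are no part of the job. Leave any black look-alike of the plate alone.

How it is judged (in metres and radians):
On the way, in this order (a step that is already met when the one before it is completed fails the run):
1. carriage fully home, blade under the plate, lever still at rest (value of joint carriage above 0.093 m and value of joint lever below 0.08 rad), for 0.2 s.
2. lever in the third notch in the gripper, plate off its rests (value of joint lever between 0.405 and 0.555 rad and z of plate in the frame of lifter above 0.042 m and contact force between the fingers and handle above 1 N), for 0.2 s.
At the end, for the whole second after the job is handed in: The carriage is home (within 7 mm of its stop), the lever stands still in its third notch (0.405 to 0.555 rad) with the fingers holding its handle (over 1 N), and the plate lies still and level on the blade, at least 12 mm above its rests, untouched by the robot (all of step 2 and value of joint carriage above 0.093 m and velocity of joint lever between -0.1 and 0.1 rad/s and contact force between blade and plate above 1 N and angle between plate's own z axis and vertical below 0.08 rad and linear speed of plate below 0.03 m/s and contact force between each of the arm, the fingers and plate below 0.1 N); the arm keeps its last pose, push and grip.
It fails at once if lever taken on to the fourth click (value of joint lever above 0.58 rad).
It fails at once if plate touched by the robot (contact force between any of the arm, the fingers and plate above 1 N).
It fails at once if plate tipped (angle between plate's own z axis and vertical above 0.25 rad).
It fails at once if a bystander pushed away (distance of any of block, vial, cap, tube_rack, low_rack, bottle from where it was at the start of the episode above 0.02 m).
It also fails if it takes over 58 s, if anything falls off the work surface, if the arm or the gripper's body presses on something with over 40 N, if the wrist force passes 120 N, or if a joint passes its speed limit or range.

ROBOT

A 6-joint arm with a two-finger parallel gripper is mounted at the origin on the work surface. World frame = base frame: x ahead of the robot, y to its left, z up, the work surface at z = 0. Lengths are in mm, angles in degrees, forces in N, time in s.
With the tool pointing down it reaches from about 275 to 825 mm from the base axis. Payload 4.9 kg.
Tool frame: the origin (TCP) lies between the finger pads; the fingertips stand 14 mm ahead of it and the grasp point (between the pads) lies 5 mm behind it; z points along the fingers, y is the direction in which the jaws open and shut (so a half turn about z gives the same grasp; the last joint's range is limited). The gripper opens to 85 mm and grips with 20 to 120 N. Pads are 22 mm wide; open, the fingers measure 114 mm over their backs; the gripper's body (76 mm by 85 mm) begins 54 mm behind the grasp point. The pads swing forward as they close: fully open they stand 13 mm farther back than shut.
Start: joints at [-7.689, 18.69, -11.035, 60.275, 0, 82.311], TCP at [550.017, 0.009, 245.281] pointing down, gripper open.
Joint ranges: [-152.03, 152.03], [-55.5, 102.48], [-74.3, 77.21], [-110.64, 120.58], [-84.22, 78.4], [-180, 180]. Speed limits (degrees/s): [147.25, 147.25, 180, 180, 180, 180].

INTERFACE

Orientations are given as [roll, pitch, yaw] about the fixed x, y, z axes, in that order (R = Rz(yaw) Ry(pitch) Rx(roll)).
In Python, from bench import env gives the robot as it stands.
- The arm moves only by the tool carry_out, never from a script. Its argument "moves" is a list of rows, each a list of 2 entries, a list of its own where there are three numbers: the shift along the tool's x, y, z in cm, then the turn about the tool's z in rad. A call has 1 to 12 rows; each row is the pose to reach, as a shift and turn from the pose commanded when the call began, along the tool's axes at that moment; what a row does not reach only later rows make up. A row lasts 1/10 s, in which the tool goes at most 50 mm and 8.59 degrees, less where a joint would pass 70% of its speed; a pose out of reach is approached as far as the arm can. A call with a gripper value outside its range is refused whole. "jaw" is the opening in per cent of the stroke, from 0 (shut) to 100 (fully open), set as the call begins (left out, the last holds). The fingers move at their own pace and stop on an object; the grip force is fixed at half the most. Time passes only in rows, so rows that repeat a pose let the fingers close. It gives the time, the measured TCP pose, the force and the opening at its end, in the units of the state.
- env.get_obs(): the state, without advancing time (a new reading comes with each control period).
- env.capture(name): name is "scene" or "side" or "wrist"; returns the picture (480x640x3 uint8, red, green, blue); there is no depth.
- env.camera_model(name): a dict with "fx", "fy", "cx", "cy" (pixels), "rvec" (rotation vector, rad) and "tvec" (3), from world to camera coordinates, as OpenCV has them; the wrist camera has in their place "tool_from_camera" (4x4, takes a point from camera to tool coordinates, whose origin is the TCP and whose axes are the flange's). Camera axes: x right, y down, z forward; pixel columns grow to the right and rows downward; lengths in mm; the calibration is good to about 2 mm. A picture is of the moment at which its call begins: read the wrist's pose just before it. camera_model takes no time and is no camera call.
- env.finish_job(): hands the job in, once; it reports no verdict.
The state is a dict: "time": time; "joints": joint angles; "joint_vel": joint speeds; "tau": joint torques, N m; "tcp_pos": TCP position; "ee_rot": TCP orientation; "force": force on the tool from outside, world axes, zero at the start; "torque": the same for the moment, N m; "opening": opening from 0.0 (shut) to 1.0 (fully open).
Only numpy, scipy, OpenCV 4.12 (cv2) and the standard library are available. Lean on these libraries where they do the work, as an engineer would, in place of code of your own. Each camera call takes 0.05 s, during which the arm holds its last target. There are 200 camera calls.

## Working session

There is one attempt and no reset: what is moved stays moved. The work goes in short steps, Python scripts to look and compute and a tool call to move; the robot and the scene stay as the last step left them, time stands still between calls to the robot, and variables do not carry over. Pictures are saved under pics/ and viewed, about 8 in all and at most 12, crops included, and the job is handed in when it is done.

Besides the shell and the picture viewer there is one more tool, called after ">>>" as name(argument=value, ...) on one line, values as JSON. carry_out: Moves the arm, as the interface text tells. Its arguments: {"type":"object","properties":{"moves":{"type":"array","items":{"type":"array"}},"jaw":{"type":"number"}},"required":["moves"]}

```bash
ls; mkdir -p pics; python3 - <<'E'
from bench import env
import cv2
o=env.get_obs();print(o)
for n in("scene","side","wrist"):
    cv2.imwrite(f"pics/{n}0.png",env.capture(n)[:,:,::-1]); print(n,env.camera_model(n))
E
```

```text
pics
{'time': 0.0, 'joints': array([-7.68948942e+00,  1.87319379e+01, -1.10934126e+01,  6.02756044e+01,
        1.12284157e-04,  8.23116436e+01]), 'joint_vel': array([ 0.0122072 , -0.10554398, -0.08605516,  0.04777967, -0.08909785,
        0.0458542 ]), 'tau': array([-1.24197268e-03, -4.43398941e+01,  2.62443137e+01,  1.56443648e-02,
       -1.97191571e-04, -6.55614656e-06]), 'tcp_pos': array([5.49422251e+02, 8.62322268e-02, 2.44494802e+02]), 'ee_rot': array([-1.79899968e+02, -1.36175041e-02,  8.99988550e+01]), 'force': array([-0.28013925,  0.17927736,  0.00156716]), 'torque': array([0.03363711, 0.01835186, 0.05229717]), 'opening': 0.9939413072890497}
scene {'fx': 548.6669441277522, 'fy': 548.6669441277522, 'cx': 315.93384861518433, 'cy': 239.99478911886203, 'rvec': array([ 0.73151456,  2.74319593, -0.9215314 ]), 'tvec': array([ 471.50758535, -169.70570972, 1632.71913964])}
side {'fx': 439.10310298633556, 'fy': 439.10310298633556, 'cx': 319.4241938091554, 'cy': 235.68535289562766, 'rvec': array([ 2.09904763, -0.52539426,  0.30510868]), 'tvec': array([-525.9639986 ,  276.91760101,  805.90288173])}
wrist {'fx': 420.59942477460334, 'fy': 420.59942477460334, 'cx': 322.3103526048451, 'cy': 240.11094317960152, 'tool_from_camera': array([[ 1.61731356e-04, -9.48457564e-01, -3.16904124e-01,
         8.30373562e+01],
       [ 9.99999896e-01,  2.88378603e-04, -3.52736112e-04,
         5.84191078e-01],
       [ 4.25943602e-04, -3.16904034e-01,  9.48457512e-01,
        -1.27455436e+02],
       [ 0.00000000e+00,  0.00000000e+00,  0.00000000e+00,
         1.00000000e+00]])}
```

View pics/scene0.png

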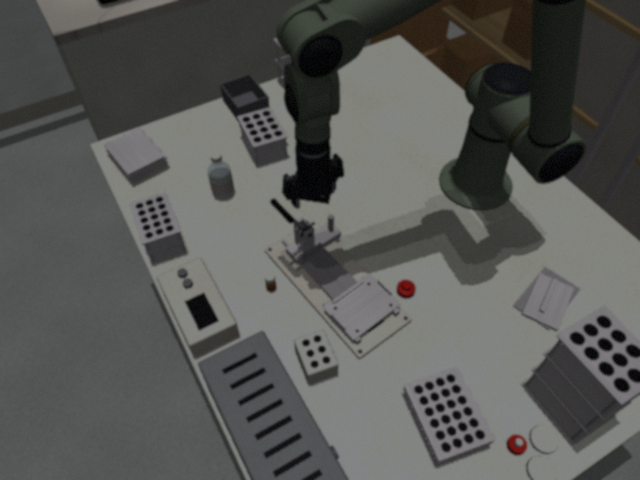

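View pics/side0.png

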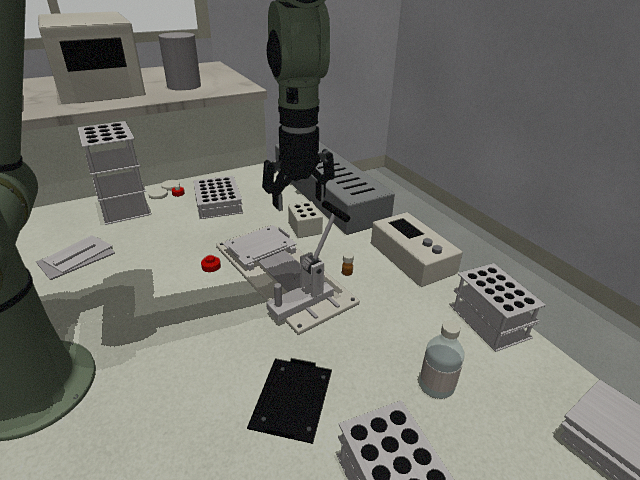

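```bash
python3 - <<'E'
import cv2
a=cv2.imread("pics/scene0.png")[180:330,250:450]; a=cv2.convertScaleAbs(a,alpha=1.6)
cv2.imwrite("pics/sc.png",cv2.resize(a,None,fx=4,fy=4,interpolation=cv2.INTER_CUBIC))
a=cv2.imread("pics/side0.png")[192:342,200:400]
cv2.imwrite("pics/si.png",cv2.resize(a,None,fx=4,fy=4,interpolation=cv2.INTER_CUBIC))
E
```

```text
(no output)
```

View pics/sc.png

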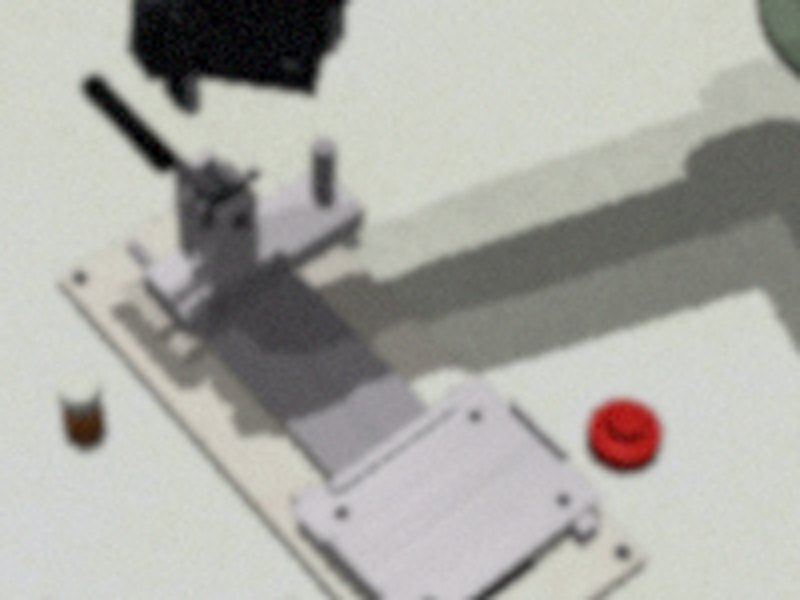

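View pics/si.png

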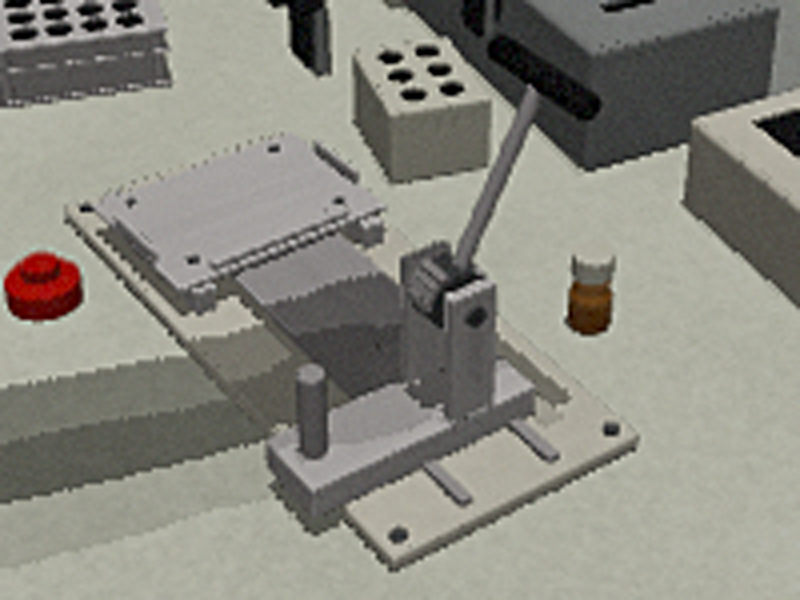

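View pics/wrist0.png

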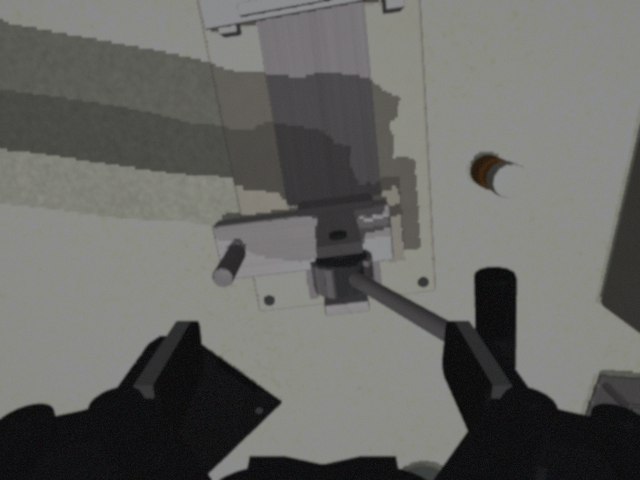

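```bash
cat > h.py <<'E'
import numpy as np, cv2
from scipy.spatial.transform import Rotation as R
from scipy.optimize import least_squares
from bench import env
def pose(o): 
    T=np.eye(4);T[:3,:3]=R.from_euler('xyz',o["ee_rot"],degrees=True).as_matrix();T[:3,3]=o["tcp_pos"];return T
def proj(n,P,tool=None):
    m=env.camera_model(n);K=np.array([[m["fx"],0,m["cx"]],[0,m["fy"],m["cy"]],[0,0,1]])
    if n=="wrist":
        W=np.linalg.inv(tool@m["tool_from_camera"]);Rm,t=W[:3,:3],W[:3,3]
    else: Rm,t=cv2.Rodrigues(m["rvec"])[0],m["tvec"]
    c=(np.atleast_2d(P)@Rm.T+t)@K.T
    return c[:,:2]/c[:,2:]
def model(p):
    X,Y,a,xa,ya=p;xb,zb=xa+130*np.sin(.48),105+130*np.cos(.48)
    L=dict(bm=(xb,ya-40,zb),bp=(xb,ya+40,zb),post=(xa-88,ya,90),c00=(-85,-200,12),c10=(85,-200,12),c01=(-85,200,12))
    Rz=R.from_euler('z',a).as_matrix()
    return {k:Rz@np.array(v)+[X,Y,0] for k,v in L.items()}
E
cat > fit.py <<'E'
from h import *
o=env.get_obs();T=pose(o)
S=lambda u,v:(u/4+250-.4,v/4+180-.4)
D=lambda u,v:(u/4+200-.4,v/4+192-.4)
obs={("scene","bm"):S(92,83),("scene","bp"):S(168,160),("scene","post"):S(323,147),("scene","c10"):S(60,283),("scene","c01"):S(645,558),
("side","bm"):D(592,104),("side","bp"):D(498,49),("side","post"):D(312,372),("side","c00"):D(394,556),("side","c10"):D(637,435),("side","c01"):D(67,206),
("wrist","post"):(222,277),("wrist","c00"):(259,310),("wrist","c10"):(434,290),("wrist","bp"):(495,276)}
def f(p):
    M=model(p);return np.concatenate([proj(n,M[k],T)[0]-v for (n,k),v in obs.items()])
best=min((least_squares(f,[550,100,a,0,-100],loss='soft_l1') for a in np.arange(-3,3.2,.8)),key=lambda s:s.cost)
print(best.x,best.cost)
for k,r in zip(obs,best.fun.reshape(-1,2)):print(k,r.round(1))
# free triangulation
for k in("bm","bp","post","c10","c00","c01"):
    oo=[(n,v) for (n,kk),v in obs.items() if kk==k]
    g=least_squares(lambda P:np.concatenate([proj(n,P,T)[0]-v for n,v in oo]),model(best.x)[k]);print(k,g.x.round(1),model(best.x)[k].round(1))
E
python3 fit.py
```

```text
Traceback (most recent call last):
  File "fit.py", line 10, in <module>
    best=min((least_squares(f,[550,100,a,0,-100],loss='soft_l1') for a in np.arange(-3,3.2,.8)),key=lambda s:s.cost)
  File "fit.py", line 10, in <genexpr>
    best=min((least_squares(f,[550,100,a,0,-100],loss='soft_l1') for a in np.arange(-3,3.2,.8)),key=lambda s:s.cost)
              ~~~~~~~~~~~~~^^^^^^^^^^^^^^^^^^^^^^^^^^^^^^^^^^^^^
  File "fit.py", line 9, in f
    M=model(p);return np.concatenate([proj(n,M[k],T)[0]-v for (n,k),v in obs.items()])
                                      ~~~~^^^^^^^^^^
  File "h.py", line 8, in proj
    m=env.camera_model(n);K=np.array([[m["fx"],0,m["cx"]],[0,m["fy"],m["cy"]],[0,0,1]])
ValueError: time passes only in moves, steps and waits
```

```bash
sed -i 's/^def pose/CM={n:env.camera_model(n) for n in("scene","side","wrist")}\ndef pose/; s/m=env.camera_model(n);/m=CM[n];/' h.py; python3 fit.py
```

```text
[ 5.46470319e+02  1.00875364e+02  6.40884878e+00  2.11482256e-01
 -1.31348585e+02] 9.556928915925134
('scene', 'bm') [-1.1  0. ]
('scene', 'bp') [-0.6  1.6]
('scene', 'post') [-0.1  0.2]
('scene', 'c10') [-1.1 -1. ]
('scene', 'c01') [1.1 1.5]
('side', 'bm') [0.2 1.1]
('side', 'bp') [ 0.5 -0.8]
('side', 'post') [ 0.2 -0.2]
('side', 'c00') [-0.8 -0.5]
('side', 'c10') [ 0.7 -1.2]
('side', 'c01') [-0.3 -1. ]
('wrist', 'post') [-1.2  1.1]
('wrist', 'c00') [-2.1  0.5]
('wrist', 'c10') [1.2 0.3]
('wrist', 'bp') [ 0.  -0.5]
bm [627.1 -59.8 222. ] [627.7 -61.6 220.3]
bp [617.3  17.9 221.1] [617.7  17.8 220.3]
post [476.4 -40.   89.1] [475.8 -40.4  90. ]
c10 [655.  -87.2   9.7] [655.9 -86.9  12. ]
c00 [ 488.9 -108.6   10.2] [ 487.2 -108.2   12. ]
c01 [436.8 284.   11.8] [437.1 288.6  12. ]
```

>>> carry_out(moves=[[[-1,-2,0],-0.03],[[-2,-4,0],-0.06],[[-3,-6,0],-0.1],[[-4.04,-7.42,0],-0.126],[[-4.04,-7.42,3],-0.126],[[-4.04,-7.42,6],-0.126],[[-4.04,-7.42,9],-0.126],[[-4.04,-7.42,9],-0.126],[[-4.04,-7.42,9],-0.126]])

```text
time: 1.05
tcp_pos: [475.5, -40.3, 155.4]
ee_rot: [-179.9, -0.0, 97.2]
force: [0.7, -0.1, 1.1]
opening: 0.999
```

```bash
cat > look.py <<'E'
import sys
from h import *
T=pose(env.get_obs());im=env.capture("wrist");cv2.imwrite("pics/"+sys.argv[1],im[:,:,::-1])
print(env.get_obs()["time"],T[:3,3].round(1),env.get_obs()["ee_rot"].round(2))
p=[546.47,100.875,.1257,.2,-131.3+float(sys.argv[2])]
for k,v in model(p).items(): print(k,proj("wrist",v,T)[0].round(0))
E
python3 look.py w1.png 0
```

```text
1.1 [475.5 -40.3 155.4] [1.7996e+02 2.0000e-02 9.7220e+01]
bm [955. 656.]
bp [1175.  362.]
post [322. 276.]
c00 [326. 320.]
c10 [561. 321.]
c01 [ 329. -517.]
```

View pics/w1.png

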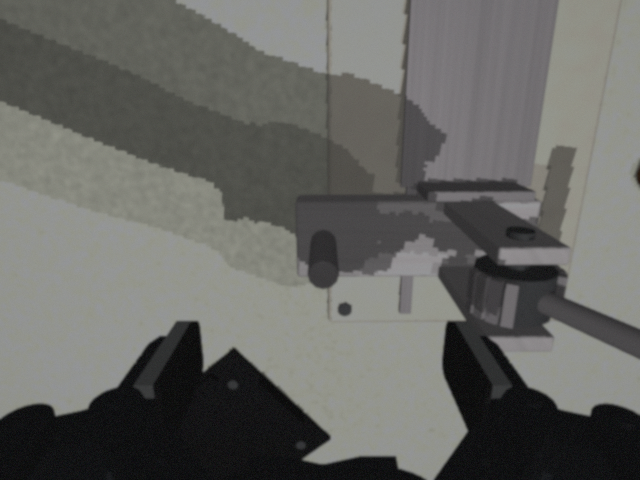

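The post top shows at about (322, 273), against a predicted (322, 276), and the bed edges are aligned. I'll descend and pinch the post.

>>> carry_out(moves=[[[0.1,0,3],0],[[0.1,0,6],0],[[0.1,0,8],0],[[0.1,0,9.3],0],[[0.1,0,9.3],0],[[0.1,0,9.3],0]])

```text
time: 1.7
tcp_pos: [472.2, -39.7, 62.9]
ee_rot: [-179.6, 0.0, 97.2]
force: [-11.6, -2.0, 4.1]
opening: 1.0
```

>>> carry_out(moves=[[[0,0,0],0],[[0,0,0],0],[[0,0,0],0],[[0,0,0],0],[[0,0,0],0],[[0,0,0],0],[[0,0,0],0],[[0,0,0],0],[[0,0,0],0],[[0,0,0],0]], jaw=0)

```text
time: 2.7
tcp_pos: [475.4, -39.6, 62.7]
ee_rot: [-180.0, 0.0, 97.2]
force: [-2.9, -0.5, 6.1]
opening: 0.169
```

>>> carry_out(moves=[[[0.7,0,0],0],[[1.4,0,0],0],[[2.1,0,0],0],[[2.8,0,0],0],[[3.5,0,0],0],[[4.2,0,0],0],[[4.9,0,0],0],[[5.6,0,0],0],[[6.3,0,0],0],[[6.8,0,0],0],[[6.8,0,0],0]])

```text
time: 3.8
tcp_pos: [466.3, 28.2, 62.7]
ee_rot: [-179.9, 0.0, 97.2]
force: [-4.2, -0.2, 9.1]
opening: 0.171
```

>>> carry_out(moves=[[[0.3,0,0],0],[[0.6,0,0],0],[[0.9,0,0],0],[[0.9,0,0],0]])

```text
time: 4.2
tcp_pos: [465.2, 36.6, 62.7]
ee_rot: [-179.9, 0.1, 97.2]
force: [-4.2, -2.0, 8.1]
opening: 0.172
```

>>> carry_out(moves=[[[0.15,0,0],0],[[0.3,0,0],0],[[0.45,0,0],0],[[0.45,0,0],0]])

```text
time: 4.6
tcp_pos: [464.6, 40.8, 62.7]
ee_rot: [-179.9, 0.1, 97.2]
force: [-4.3, -2.5, 8.2]
opening: 0.173
```

>>> carry_out(moves=[[[0.15,0,0],0],[[0.3,0,0],0],[[0.3,0,0],0],[[0.3,0,0],0]])

```text
time: 5.0
tcp_pos: [464.3, 43.7, 62.7]
ee_rot: [-179.9, 0.1, 97.2]
force: [-3.9, -3.9, 8.8]
opening: 0.17
```

>>> carry_out(moves=[[[0.15,0,0],0],[[0.3,0,0],0],[[0.3,0,0],0],[[0.3,0,0],0]])

```text
time: 5.4
tcp_pos: [463.9, 46.7, 62.7]
ee_rot: [-179.9, 0.1, 97.2]
force: [-4.1, -1.9, 8.9]
opening: 0.169
```

>>> carry_out(moves=[[[0.15,0,0],0],[[0.3,0,0],0],[[0.3,0,0],0],[[0.3,0,0],0]])

```text
time: 5.8
tcp_pos: [463.6, 48.3, 62.7]
ee_rot: [-179.9, 0.3, 97.2]
force: [-4.2, -6.9, 7.8]
opening: 0.173
```

>>> carry_out(moves=[[[0.15,0,0],0],[[0.3,0,0],0],[[0.3,0,0],0],[[0.3,0,0],0]])

```text
time: 6.2
tcp_pos: [463.7, 48.4, 62.8]
ee_rot: [-179.9, 0.7, 97.1]
force: [-3.0, -17.1, 6.8]
opening: 0.17
```

```bash
python3 - <<'E'
from h import *
print(env.get_obs())
for n in("scene","side"): cv2.imwrite(f"pics/{n}1.png",env.capture(n)[:,:,::-1])
s=cv2.imread("pics/side1.png")[180:320,190:390]
cv2.imwrite("pics/si1.png",cv2.resize(s,None,fx=4,fy=4,interpolation=cv2.INTER_CUBIC))
E
```

```text
{'time': 6.2, 'joints': array([ -2.67944023,  22.65291454, -36.67076401,  30.69606654,
        -0.71225932,  80.26594034]), 'joint_vel': array([-0.07953061, -0.02232575,  0.03414592,  0.06600906,  0.1244193 ,
        0.00462253]), 'tau': array([  7.99594849, -37.51694798,  18.33072245,  -1.0455358 ,
         4.6119386 ,   0.05982004]), 'tcp_pos': array([463.69690467,  48.3759779 ,  62.75273504]), 'ee_rot': array([-179.86010628,    0.6986658 ,   97.0555951 ]), 'force': array([ -2.96004473, -17.05533863,   6.76767247]), 'torque': array([-3.0522221 ,  0.6085558 ,  0.07651796]), 'opening': 0.1695078281823335}
```

View pics/si1.png

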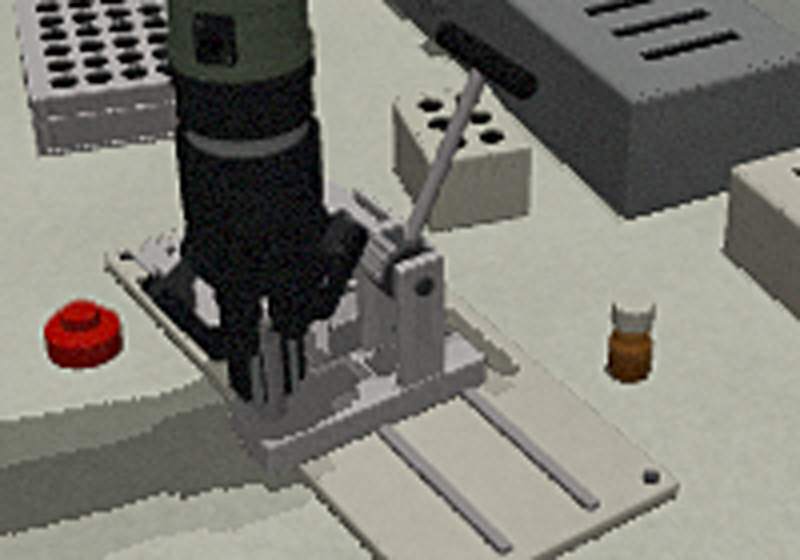

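>>> carry_out(moves=[[[-0.2,0,0],0],[[-0.4,0,0],0],[[-0.4,0,0],0],[[-0.4,0,0],0]])

```text
time: 6.7
tcp_pos: [463.7, 48.3, 62.7]
ee_rot: [-179.9, 0.1, 97.2]
force: [-4.2, -3.0, 8.6]
opening: 0.17
```

>>> carry_out(moves=[[[0,0,0],0],[[0,0,0],0],[[0,0,0],0],[[0,0,0],0],[[0,0,-2],0],[[0,-1,-5],0],[[0,-1,-9],0],[[0,-1,-13],0],[[0,-1,-17],0],[[0,-1,-20.5],0],[[0,-1,-21.5],0],[[0,-1,-21.5],0]], jaw=55)

```text
time: 7.9
tcp_pos: [455.6, 48.2, 278.7]
ee_rot: [179.8, 0.0, 97.2]
force: [0.8, -0.3, -1.4]
opening: 0.55
```

>>> carry_out(moves=[[[-0.5,3,0],0],[[-1,6,0],0],[[-1.5,9,0],0],[[-2,12,0],0],[[-2.33,14.5,0],0],[[-2.33,15.65,0],0],[[-2.33,15.65,0],0],[[-2.33,15.65,0],0]])

```text
time: 8.7
tcp_pos: [611.5, 44.8, 275.1]
ee_rot: [-179.8, -0.0, 97.2]
force: [-0.9, 0.7, -0.4]
opening: 0.548
```

```bash
python3 look.py w2.png 88.6
```

```text
8.75 [611.5  44.8 275.1] [-1.7983e+02 -3.0000e-02  9.7220e+01]
bm [327. 320.]
bp [328. 154.]
post [129. 186.]
c00 [187. 320.]
c10 [349. 321.]
c01 [ 132. -156.]
```

View pics/w2.png

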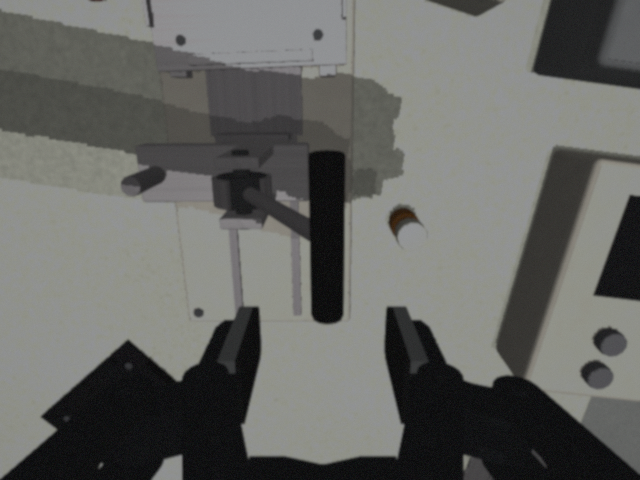

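The bar runs from (327, 322) to (327, 150), as predicted, and is centred between the fingers. I'll descend onto it, off-centre from the stem.

>>> carry_out(moves=[[[0,0.1,2],0],[[0,0.1,4],0],[[0,0.1,5.5],0],[[0,0.1,6],0],[[0,0.1,6],0],[[0,0.1,6],0]])

```text
time: 9.35
tcp_pos: [613.8, 44.8, 218.2]
ee_rot: [179.9, 0.0, 97.2]
force: [0.4, 0.2, 0.6]
opening: 0.547
```

>>> carry_out(moves=[[[0,0,0],0],[[0,0,0],0],[[0,0,0],0],[[0,0,0],0],[[0,0,0],0],[[0,0,0],0],[[0,0,0],0],[[0,0,0],0]], jaw=0)

```text
time: 10.15
tcp_pos: [613.7, 44.7, 218.3]
ee_rot: [180.0, 0.0, 97.2]
force: [-2.2, -1.0, 5.9]
opening: 0.162
```

>>> carry_out(moves=[[[0,-0.24,0.0],0],[[0,-0.47,-0.23],0],[[0,-0.7,-0.34],0],[[0,-0.94,-0.44],0],[[0,-0.94,-0.44],0],[[0,-0.94,-0.44],0]])

```text
time: 10.75
tcp_pos: [607.1, 43.9, 221.6]
ee_rot: [179.7, -0.0, 97.2]
force: [10.0, 0.7, -5.5]
opening: 0.164
```

>>> carry_out(moves=[[[0,-0.24,-0.1],0],[[0,-0.5,-0.2],0],[[0,-0.75,-0.29],0],[[0,-0.97,-0.37],0],[[0,-0.97,-0.37],0],[[0,-0.97,-0.37],0]])

```text
time: 11.35
tcp_pos: [597.3, 42.6, 226.3]
ee_rot: [179.7, 0.0, 97.2]
force: [7.3, 1.2, -0.3]
opening: 0.169
```

>>> carry_out(moves=[[[0,-0.25,-0.08],0],[[0,-0.5,-0.15],0],[[0,-0.75,-0.22],0],[[0,-1.0,-0.29],0],[[0,-1.0,-0.29],0],[[0,-1.0,-0.29],0]])

```text
time: 11.95
tcp_pos: [588.5, 41.4, 229.6]
ee_rot: [179.5, 0.0, 97.2]
force: [10.3, 1.2, -0.8]
opening: 0.166
```

>>> carry_out(moves=[[[0,-0.25,-0.06],0],[[0,-0.5,-0.11],0],[[0,-0.76,-0.16],0],[[0,-1.02,-0.2],0],[[0,-1.02,-0.2],0],[[0,-1.02,-0.2],0]])

```text
time: 12.55
tcp_pos: [579.4, 40.2, 232.3]
ee_rot: [179.4, 0.0, 97.2]
force: [10.2, 0.9, -0.5]
opening: 0.164
```

>>> carry_out(moves=[[[0,-0.2,-0.03],0],[[0,-0.4,-0.06],0],[[0,-0.4,-0.06],0],[[0,-0.4,-0.06],0]])

```text
time: 12.95
tcp_pos: [574.8, 39.5, 233.4]
ee_rot: [179.4, 0.0, 97.2]
force: [7.7, 1.6, 5.7]
opening: 0.16
```

>>> carry_out(moves=[[[0,-0.2,-0.02],0],[[0,-0.4,-0.05],0],[[0,-0.4,-0.05],0],[[0,-0.4,-0.05],0]])

```text
time: 13.35
tcp_pos: [571.6, 39.1, 234.0]
ee_rot: [179.3, 0.0, 97.2]
force: [9.6, 1.8, 2.8]
opening: 0.164
```

>>> carry_out(moves=[[[0,-0.2,-0.02],0],[[0,-0.4,-0.04],0],[[0,-0.4,-0.04],0],[[0,-0.4,-0.04],0]])

```text
time: 13.75
tcp_pos: [568.0, 38.6, 234.8]
ee_rot: [179.3, 0.0, 97.2]
force: [10.5, 1.7, 4.6]
opening: 0.165
```

>>> carry_out(moves=[[[0,-0.2,-0.01],0],[[0,-0.4,-0.03],0],[[0,-0.4,-0.03],0],[[0,-0.4,-0.03],0]])

```text
time: 14.15
tcp_pos: [565.1, 38.2, 235.1]
ee_rot: [179.2, 0.0, 97.2]
force: [13.5, 2.6, 2.1]
opening: 0.163
```

>>> carry_out(moves=[[[0,-0.2,-0.01],0],[[0,-0.4,-0.02],0],[[0,-0.4,-0.02],0],[[0,-0.4,-0.02],0]])

```text
time: 14.55
tcp_pos: [560.8, 37.7, 235.7]
ee_rot: [179.2, 0.0, 97.2]
force: [11.2, 1.8, 5.4]
opening: 0.163
```

>>> carry_out(moves=[[[0,-0.15,0],0],[[0,-0.3,-0.01],0],[[0,-0.3,-0.01],0],[[0,-0.3,-0.01],0]])

```text
time: 14.95
tcp_pos: [557.9, 37.3, 235.9]
ee_rot: [179.2, 0.0, 97.2]
force: [10.8, 1.3, 6.4]
opening: 0.166
```

>>> carry_out(moves=[[[0,-0.15,0],0],[[0,-0.25,0],0],[[0,-0.25,0],0],[[0,-0.25,0],0]])

```text
time: 15.35
tcp_pos: [554.4, 36.8, 236.3]
ee_rot: [179.3, 0.1, 97.2]
force: [7.3, 1.2, 11.9]
opening: 0.161
```

```bash
python3 - <<'E'
from h import *
o=env.get_obs();print(o["tcp_pos"],o["force"])
cv2.imwrite("pics/side2.png",env.capture("side")[:,:,::-1])
s=cv2.imread("pics/side2.png")[170:310,190:390]
cv2.imwrite("pics/si2.png",cv2.resize(s,None,fx=4,fy=4,interpolation=cv2.INTER_CUBIC))
E
```

```text
[554.39391865  36.79452951 236.29111602] [ 7.27021161  1.19527932 11.8652561 ]
```

View pics/si2.png

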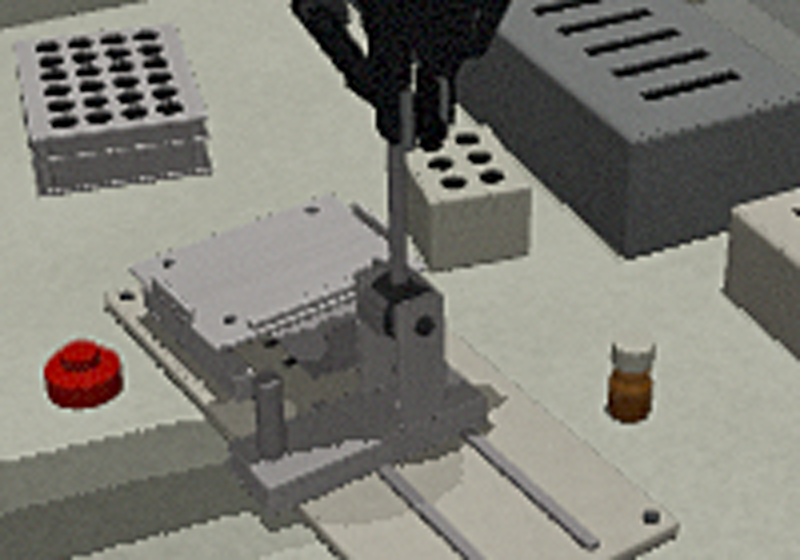

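The stem is vertical, from about (398, 150) to (398, 270). The plate is level and clear of its rests, and the carriage has not moved. I'll let it settle for a moment, then hand in.

>>> carry_out(moves=[[[0,0,0],0],[[0,0,0],0],[[0,0,0],0],[[0,0,0],0],[[0,0,0],0],[[0,0,0],0],[[0,0,0],0],[[0,0,0],0]])

```text
time: 16.2
tcp_pos: [554.4, 36.8, 236.3]
ee_rot: [179.3, 0.1, 97.2]
force: [7.4, 1.9, 11.6]
opening: 0.165
```

```bash
python3 - <<'E'
from bench import env
o=env.get_obs();print(o["time"],o["tcp_pos"],o["force"],o["joint_vel"].round(2))
if abs(o["tcp_pos"][0]-554.2)<3: print(env.finish_job())
E
```

```text
16.2 [554.40820941  36.77931203 236.27830853] [ 7.39226435  1.85469459 11.61345312] [ 0.05  0.04 -0.07  0.06 -0.11  0.07]
the job is handed in; nothing more can be done
None
```

The job is handed in at 16.2 s. The carriage is home, the lever is held at its third click, and the plate is up on the blade. No verdict was reported.

- **Carriage:** I pinched the push post and slid the carriage about 88 mm. At the stop it no longer moved and the force rose to about 17 N. I then let go of the post. The last side picture shows it still home.
- **Lever:** I gripped the crossbar about 22 mm to one side of the stem. The pull dropped clearly at the second notch (7.7 N) and the third (7.3 N), after a 13.5 N peak between them. My first steps were too coarse to feel the first click as clearly.
- **Last checks:** The gripper sat at x = 554.4 mm, against about 554 mm worked out for an upright lever. It did not move over a 0.8 s hold. The side picture showed the stem upright and the plate looking level and clear of its rests. The cap, vial, block and low rack looked undisturbed, but I did not measure the plate's height or tilt. I did not check the other bystanders after the start.
- **Disagreements:** About 12 N pushed sideways on the tool while it went down over the post, probably the open finger brushing an upright. The lever and carriage looked undisturbed afterwards. At the end the bar also pressed up on the gripper with about 12 N, because I commanded it slightly low; I left that as it was.

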